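# Put the mixed-up mineral kit back on its own stands

### The arm

A 7-joint arm with a two-finger parallel gripper is mounted at the origin on a cart in front of the work surface, level with it; the furniture and walls round the work are solid. World frame = base frame: x ahead of the robot, y to its left, z up, the work surface at z = 0. Lengths are in m, angles in rad, forces in N, time in s.
With the tool pointing down it reaches from about 0.425 to 0.925 m from the base axis. Payload 6.8 kg.
Tool frame: the origin (TCP) lies at the very end of the fingers, on their centre line; the grasp point (between the pads) lies bot.tcp_to_grasp behind it (bot.tcp_to_grasp is the distance from the TCP to the grasp point, in m); z points along the fingers, y is the line along which they close (so a half turn about z gives the same grasp; the last joint's range is limited). The gripper opens to 85 mm and grips with 20 to 120 N. Pads are 22 mm wide; open, the fingers measure 114 mm over their backs; the gripper's body (76 mm by 85 mm) begins 54 mm behind the grasp point. The pads swing forward as they close: fully open they stand 13 mm farther back than shut.
Start: joints at [-1.248, 0.477, 0.022, 1.555, -0.011, 1.109, -0.083], TCP at [0.282, 0.613, 0.231] pointing down, gripper open.
Joint ranges: [-2.96, 2.96], [-0.34, 2.1], [-1.41, 1.46], [0.24, 2.44], [-1.37, 4.51], [0.17, 1.92], [-2.96, 2.96]. Speed limits (rad/s): [2.39, 2.39, 3.14, 3.14, 3.14, 3.14, 3.14].

### API

Orientations are given as a unit quaternion [w, x, y, z].
In Python, from station import bot gives the robot as it stands.
- The arm moves only by the tool servo_tool, never from a script. Its argument "motion" is a list that holds one entry, the list of rows, each a list of 7 numbers: the shift along the tool's x, y, z in m, then the turn, a rotation vector about the tool's x, y, z in units of 5 degrees (1.0 is 5 degrees), then the opening, from 0 (shut) to 1 (fully open). A call has 1 to 20 rows; each row is the pose to reach, as a shift and turn from the pose commanded when the call began, along the tool's axes at that moment; what a row does not reach only later rows make up. A row lasts 1/12 s, in which the tool goes at most 41.7 mm and 7.16 degrees, less where a joint would pass 70% of its speed; a pose out of reach is approached as far as the arm can. A call with a gripper value outside its range is refused whole. The fingers move at their own pace and stop on an object; "grip_force" is the grip in N (left out, the last holds). Time passes only in rows, so rows that repeat a pose let the fingers close. It gives the time, the measured TCP pose, the force, the opening and the grip force at its end, in the units of the state.
- bot.get_obs(): the state, without advancing time (a new reading comes with each control period).
- bot.read_camera(name): name is "scene" or "side" or "wrist"; returns a dict with "img" (420x560x3 uint8, red, green, blue), "K" (3x3 intrinsics, pixels), "k1" (the pictures are not rectified: a ray, as slopes to the right and down, at radius r is drawn at 1 + k1 r^2 times it, then the intrinsics apply), "pose" (4x4, takes a point from camera to world coordinates). Camera axes: x right, y down, z forward; pixel columns grow to the right and rows downward; lengths in m; the calibration is good to about 2 mm. A picture is of the moment at which its call begins. There is no depth.
- bot.hand_in(): hands the job in; it is judged then, once.
The state is a dict: "t": time; "q": joint angles; "joint_vel": joint speeds; "joint_torque": joint torques, N m; "eef_pos": TCP position; "tool_rot": TCP orientation; "contact_force": force on the tool from outside, world axes, zero at the start; "torque": the same for the moment, N m; "gripper_width": opening from 0.0 (shut) to 1.0 (fully open); "grasp_force": force on a finger pad.
Only numpy, scipy, OpenCV 4.12 (cv2) and the standard library are available. Lean on these libraries where they do the work, as an engineer would, in place of code of your own. Each camera call takes 0.05 s, during which the arm holds its last target. There are 200 camera calls.

### The job

The four pieces of the mineral testing kit stand on each other's stands: swap them round so that the amber dropper bottle stands in the middle of the blue stand, the folding loupe lies in the middle of the yellow one, the brass weight stands in the middle of the green one and the pebble lies in the middle of the red one, moving one at a time and parking things on the empty black stand where you need a free place. Set each thing down gently rather than dropping it, keep the bottle and the weight upright, and leave the wooden pinning block where it is.

Things in the scene. Friction and masses are not known exactly. Their poses are not given: they have to be found in the camera images.
- bottle: amber glass dropper bottle with a paper label and a black rubber bulb on top; upright, round body 33 mm in diameter and 70 mm tall, then a 24 mm neck and a 13 mm bulb to 102 mm; about 70 g; origin at the centre of its underside, z up; grip the upper part of the body, 50 to 65 mm above its underside, so that the gripper clears the bulb. Starts on the yellow or the green stand
- pebble: pale smooth egg-shaped quartz pebble, 44 mm (its x) by 60 mm (its y) by 32 mm tall, about 210 g, widest at half height; origin at the centre of its underside, z up; grip it across its x. Starts on the yellow or the green stand
- loupe: small folding steel loupe, closed and lying flat: two light grey oval plates, one above the other, with a brass pin; 50 mm (its x) by 28 mm (its y) by 16 mm tall, about 60 g; origin at the centre of its underside, z up; grip it across its y. Starts on the blue or the red stand
- weight: brass weight, upright: round body 38 mm in diameter and 33 mm tall with an 18 mm knob on top to 48 mm; about 160 g; origin at the centre of its underside, z up; grip the body. Starts on the blue or the red stand
- stand_red: flat round display stand of dark wood with red felt on top; 96 mm diameter, felt 84 mm across, 10 mm high with no rim, fixed to the worktop; origin at the centre of its underside, so things stand at 10 mm above it
- stand_green: flat round display stand of dark wood with green felt on top; 96 mm diameter, felt 84 mm across, 10 mm high with no rim, fixed to the worktop; origin at the centre of its underside, so things stand at 10 mm above it
- stand_blue: flat round display stand of dark wood with blue felt on top; 96 mm diameter, felt 84 mm across, 10 mm high with no rim, fixed to the worktop; origin at the centre of its underside, so things stand at 10 mm above it
- stand_yellow: flat round display stand of dark wood with yellow felt on top; 96 mm diameter, felt 84 mm across, 10 mm high with no rim, fixed to the worktop; origin at the centre of its underside, so things stand at 10 mm above it
- stand_spare: flat round display stand of dark wood with black felt on top (the spare stand, empty at the start); 96 mm diameter, felt 84 mm across, 10 mm high with no rim, fixed to the worktop; origin at the centre of its underside, so things stand at 10 mm above it
- pin_block: stepped wooden pinning block with thin pins in it, a bystander to be left where it is; 30 mm (its x) by 90 mm (its y), wood up to 27 mm and pins up to 55 mm high, loose on the worktop among the stands; origin at the centre of its underside. The other bystanders (eraser, pens, brush, tape) lie flat and are at most 25 mm high

How it is judged:
At the end, for the whole second after the job is handed in: Each piece rests on its own stand (dropper bottle: blue, loupe: yellow, brass weight: green, pebble: red), its centre within 15 mm of the stand's centre, at rest and released; bottle and weight upright within 7 degrees (horizontal distance between bottle and stand_blue below 0.015 m and z of bottle in the frame of stand_blue between 0.004 and 0.016 m and linear speed of each of bottle, pebble, loupe, weight below 0.02 m/s and angle between each of bottle, weight's own z axis and vertical below 0.12 rad and horizontal distance between pebble and stand_red below 0.015 m and z of pebble in the frame of stand_red between 0.004 and 0.05 m and horizontal distance between loupe and stand_yellow below 0.015 m and z of loupe in the frame of stand_yellow between 0.004 and 0.05 m and horizontal distance between weight and stand_green below 0.015 m and z of weight in the frame of stand_green between 0.004 and 0.016 m); the robot touches nothing.
It fails at once if a piece of the kit is dropped from more than about 25 mm or knocked flying ((linear speed of bottle above 0.7 m/s and contact force between bottle and the fingers below 0.05 N) or (linear speed of pebble above 0.7 m/s and contact force between pebble and the fingers below 0.05 N) or (linear speed of loupe above 0.7 m/s and contact force between loupe and the fingers below 0.05 N) or (linear speed of weight above 0.7 m/s and contact force between weight and the fingers below 0.05 N)).
It fails at once if the bottle or the weight is tipped more than 40 degrees (angle between any of bottle, weight's own z axis and vertical above 0.7 rad).
It fails at once if the pinning block is pushed more than 20 mm (distance of pin_block from where it was at the start of the episode above 0.02 m).
It also fails if it takes over 133 s, if anything falls off the work surface, if the arm or the gripper's body presses on something with over 40 N, if the wrist force passes 120 N, or if a joint passes its speed limit or range.

## Working session

There is one attempt and no reset: what is moved stays moved. The work goes in short steps, Python scripts to look and compute and a tool call to move; the robot and the scene stay as the last step left them, time stands still between calls to the robot, and variables do not carry over. Pictures are saved under pics/ and viewed, at most 16 in all, crops included, and the job is handed in when it is done.

Besides the shell and the picture viewer there is one more tool, called after "Request:" by a JSON object that holds its "op" and its "data". servo_tool: Moves the arm, as the interface text tells. Its arguments: {"type":"object","properties":{"motion":{"type":"array"},"grip_force":{"type":"number"}},"required":["motion"]}

```bash
mkdir -p pics; ls; python3 - <<'E'
from station import bot
import cv2,numpy as np
o=bot.get_obs(); print({k:np.round(v,3).tolist() for k,v in o.items()}, bot.tcp_to_grasp)
for n in("scene","side","wrist"):
    c=bot.read_camera(n); cv2.imwrite(f"pics/{n}0.png",c["img"][:,:,::-1]); np.savez(f"pics/{n}0.npz",**c)
    print(n,np.round(c["K"],1).tolist(),c["k1"],np.round(c["pose"],3).tolist())
E
```

```text
pics
{'t': 0.0, 'q': [-1.248, 0.478, 0.022, 1.557, -0.012, 1.109, -0.083], 'joint_vel': [-0.001, -0.001, 0.001, -0.002, 0.0, -0.001, 0.0], 'joint_torque': [0.0, -59.644, 1.607, -28.121, 0.012, 0.009, -0.0], 'eef_pos': [0.282, 0.613, 0.23], 'tool_rot': [-0.0, 0.214, 0.977, -0.001], 'contact_force': [0.446, -0.227, -0.354], 'torque': [0.053, -0.007, 0.019], 'grasp_force': 0.0, 'gripper_width': 1.002} 0.0187
scene [[410.7, 0.0, 272.3], [0.0, 410.7, 211.9], [0.0, 0.0, 1.0]] -0.09687072299754818 [[0.778, -0.316, 0.544, -0.0], [-0.629, -0.381, 0.678, -0.658], [-0.007, -0.869, -0.495, 0.495], [0.0, 0.0, 0.0, 1.0]]
side [[521.8, 0.0, 292.2], [0.0, 521.8, 213.0], [0.0, 0.0, 1.0]] -0.19813262382906438 [[-0.991, 0.12, -0.059, 0.587], [0.133, 0.843, -0.521, 0.559], [-0.012, -0.524, -0.852, 1.036], [0.0, 0.0, 0.0, 1.0]]
wrist [[343.5, 0.0, 279.5], [0.0, 343.5, 204.5], [0.0, 0.0, 1.0]] 0.006501527076672955 [[0.417, 0.869, 0.267, 0.212], [0.909, -0.398, -0.125, 0.645], [-0.002, 0.295, -0.955, 0.375], [0.0, 0.0, 0.0, 1.0]]
```

```bash
ls pics
```

```text
scene0.npz
scene0.png
side0.npz
side0.png
wrist0.npz
wrist0.png
```

View pics/side0.png

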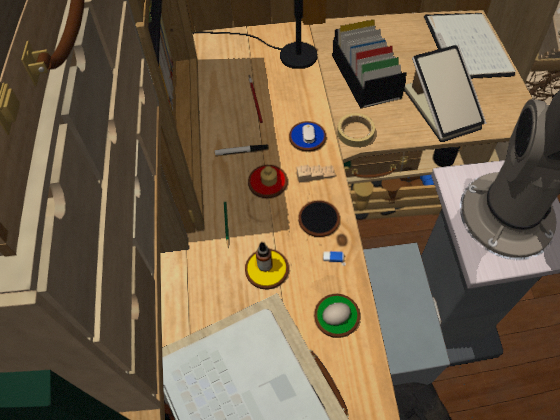

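View pics/scene0.png

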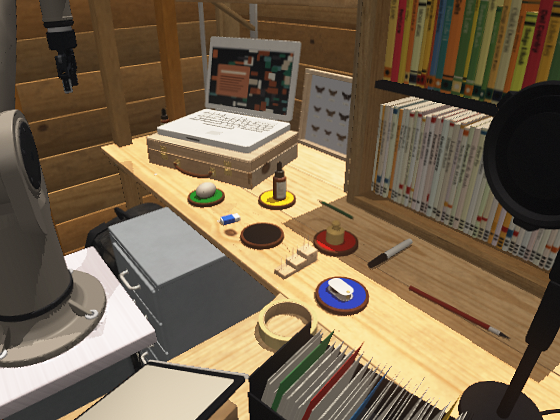

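Side view: loupe on blue (308,136), weight on red (268,181), black spare (319,218), bottle on yellow (267,268), pebble on green (337,315), pin block (317,172). Scene view shows the same layout, with all the stands unobstructed and the lamp at the right.

```bash
cat > h.py <<'E'
import cv2,numpy as np
def und(c,px):
    K=np.array(c["K"]); d=(np.asarray(px,float).reshape(-1,2)-K[:2,2])/[K[0,0],K[1,1]]
    k=float(c["k1"]); u=d.copy()
    for _ in range(20): u=d/(1+k*(u**2).sum(1,keepdims=True))
    return u
def rays(c,px):
    u=und(c,px); P=np.array(c["pose"]); return P[:3,3],np.c_[u,np.ones(len(u))]@P[:3,:3].T
def plane(c,px,z):
    o,d=rays(c,px); return (o+d*((z-o[2])/d[:,2])[:,None])[:,:2]
def project(c,p):
    P=np.array(c["pose"]);K=np.array(c["K"]); q=(np.atleast_2d(p)-P[:3,3])@P[:3,:3]; u=q[:,:2]/q[:,2:]
    u=u*(1+float(c["k1"])*(u**2).sum(1,keepdims=True)); return u*[K[0,0],K[1,1]]+K[:2,2]
def tri(obs):  # list of (cam,px): least squares point, residual
    A=np.zeros((3,3));b=np.zeros(3);L=[]
    for c,p in obs:
        o,d=rays(c,p);d=d[0]/np.linalg.norm(d[0]);M=np.eye(3)-np.outer(d,d);A+=M;b+=M@o;L.append((o,M))
    x=np.linalg.solve(A,b);return x,max(np.linalg.norm(M@(x-o)) for o,M in L)
HSV={"red":[((0,150,50),(8,255,255)),((172,150,50),(180,255,255))],"green":[((45,120,40),(80,255,255))],
 "blue":[((105,150,50),(130,255,255))],"yellow":[((23,200,120),(33,255,255))],"spare":[((0,0,0),(180,255,45))]}
def mask(img,name):
    h=cv2.cvtColor(img,cv2.COLOR_RGB2HSV);m=0
    for a,b in HSV[name]: m=m|cv2.inRange(h,a,b)
    return m
def felt(c,name,seed,R):
    """outline of the colour blob within R px of seed -> hull points"""
    m=mask(c["img"],name);w=np.zeros_like(m);cv2.circle(w,seed,R,255,-1);m&=w
    n,l,s,_=cv2.connectedComponentsWithStats(m);k=1+np.argmax(s[1:,4]);
    p=np.argwhere(l==k)[:,::-1];return cv2.convexHull(p.astype(np.int32)).reshape(-1,2)
def circ(p,r=.042):
    from scipy.optimize import least_squares
    f=least_squares(lambda x:np.hypot(*(p-x[:2]).T)-x[2],[*p.mean(0),r],loss="soft_l1",f_scale=.001);return f.x,np.sqrt((f.fun**2).mean())
E
python3 - <<'E'
from h import *
S=dict(np.load("pics/side0.npz"));C=dict(np.load("pics/scene0.npz"))
sd={"red":((268,181),(335,241)),"green":((337,315),(206,196)),"blue":((308,136),(342,294)),"yellow":((267,268),(277,199)),"spare":((319,218),(262,235))}
for n,(a,b) in sd.items():
    for c,s in((S,a),(C,b)):
        h=felt(c,n,s,28); x,e=circ(plane(c,h,.01)); print(n,x.round(4),e.round(4),len(h),end=" | ")
    # height by two views from centres of ellipses
    pa,pb=[project(c,np.r_[circ(plane(c,felt(c,n,s,28),.01))[0][:2],.01])[0] for c,s in((S,a),(C,b))]
    print(*tri([(S,pa),(C,pb)]))
S_=cv2.resize(S["img"][100:350,190:380],None,fx=2.4,fy=2.4,interpolation=3)[:,:,::-1];C_=cv2.resize(C["img"][150:320,170:390],None,fx=3.5,fy=3.5,interpolation=3)[:,:,::-1]
cv2.imwrite("pics/s1.png",S_);cv2.imwrite("pics/c1.png",C_)
E
```

```text
red [ 0.563  -0.1713  0.044 ] 0.0005 25 | red [ 0.5606 -0.1723  0.0432] 0.0005 18 | [ 0.56243339 -0.17148473  0.00908   ] 0.0006537275582598256
green [0.4563 0.1885 0.0416] 0.0003 24 | green [0.4555 0.1864 0.0409] 0.0004 15 | [0.45630393 0.18809169 0.00902687] 9.887855282500647e-05
blue [ 0.4458 -0.2971  0.0411] 0.0003 21 | blue [ 0.4451 -0.2975  0.0408] 0.0002 27 | [ 0.44560807 -0.29728171  0.00966538] 0.00016608039009875295
yellow [0.5897 0.0604 0.0423] 0.0004 22 | yellow [0.5885 0.0584 0.0411] 0.0012 16 | [0.58971223 0.05991165 0.00898267] 5.412049301904627e-05
spare [ 0.4564 -0.0502  0.0407] 0.0002 23 | spare [ 0.4489 -0.0496  0.0336] 0.0005 6 | [ 0.45347837 -0.04893529  0.00876084] 0.0033168354098521064
```

View pics/s1.png

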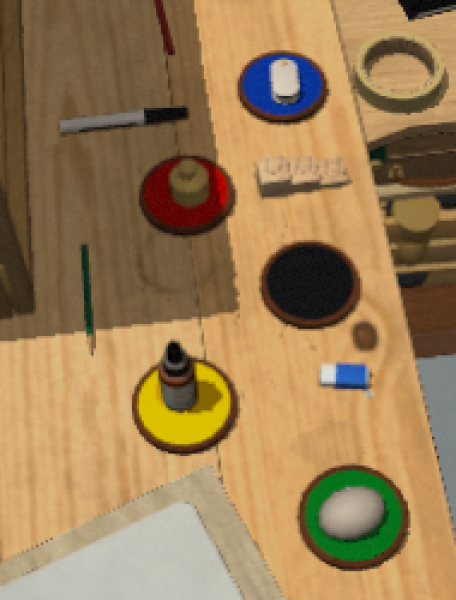

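View pics/c1.png

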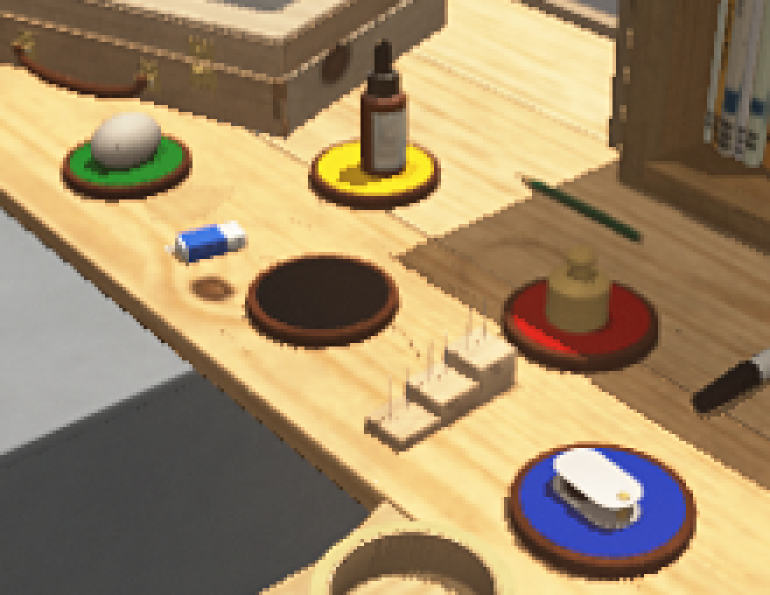

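The crops show the loupe (side ≈(309,133)), weight knob (268,169), bulb tip (262.5,244) and pebble (337,314). In the scene view the bulb tip is (279,162.5) and the knob top (336,223). Next I measure the objects from both views.

```bash
python3 - <<'E'
from h import *
S=dict(np.load("pics/side0.npz"));C=dict(np.load("pics/scene0.npz"))
print("bulb",*tri([(S,(262.5,243.5)),(C,(279.4,162.6))])); print("knob",*tri([(S,(267.9,168.5)),(C,(336,222.9))]))
for n,sv,(a,b) in(("pebble",110,((337,314),(206,190))),("loupe",90,((309,133),(341,289)))):
    px=[]
    for c,s,fn in((S,a,0),(C,b,1)):
        h=cv2.cvtColor(c["img"],cv2.COLOR_RGB2HSV); m=cv2.inRange(h,(0,0,130),(180,sv if n=="loupe" else 70,255))
        w=np.zeros_like(m);cv2.circle(w,s,22,255,-1);m&=w
        k=cv2.findContours(m,0,2)[0];k=max(k,key=cv2.contourArea).reshape(-1,2);M=cv2.moments(k);p=(M["m10"]/M["m00"],M["m01"]/M["m00"]);px.append(p)
        z=.026; r=cv2.minAreaRect((plane(c,k,z)*1000).astype(np.float32)); print(n,np.round(p,1),np.round(r[0],1),np.round(r[1],1),round(r[2],1))
    print(tri([(S,px[0]),(C,px[1])]))
# pin block
for p in((297,172),(336,172)):print(plane(S,p,.02))
print(plane(S,(337,195),0))
E
```

```text
bulb [0.59158453 0.05252805 0.10562818] 0.0005342248907395069
knob [ 0.55817554 -0.17229438  0.0524621 ] 0.00011131679085042106
pebble [335.5 312.1] [460.2 189.2] [39.3 47.7] 81.7
pebble [205.7 187.5] [463.6 192.9] [65.5 45.3] 34.9
(array([0.46035602, 0.19047911, 0.02798263]), np.float64(0.0003248368494186801))
loupe [307.9 132.4] [ 445.1 -287.8] [56.3 29.6] 86.6
loupe [340.8 286.5] [ 440.4 -300.9] [59.8 28.8] 85.9
(array([ 0.44468045, -0.29431515,  0.02151639]), np.float64(6.122432131622826e-05))
[[ 0.48907958 -0.17606407]]
[[ 0.39614851 -0.16287488]]
[[ 0.40212428 -0.11002167]]
```

```bash
cat > go.py <<'E'
# usage: go.py x y z psi_deg [x y z psi ...]: shifts/turns in tool axes from the current pose, plus row counts
import sys,numpy as np
from scipy.spatial.transform import Rotation as R
from station import bot
o=bot.get_obs(); q=o["tool_rot"]; T=R.from_quat([q[1],q[2],q[3],q[0]]); p=np.array(o["eef_pos"])
y=T.as_matrix()[:,1]; print("now",p.round(4),"psi",np.degrees(np.arctan2(y[1],y[0])).round(2),"q",np.round(o["q"],2),"t",round(o["t"],2),"F",np.round(o["contact_force"],1),"w",np.round(o["gripper_width"],3))
a=[float(v) for v in sys.argv[1:]]; l=p; lt=T
for i in range(0,len(a),4):
    s=np.radians(a[i+3]);x=np.array([[-np.sin(s),np.cos(s),0],[np.cos(s),np.sin(s),0],[0,0,-1]]).T
    if np.dot((lt.inv()*R.from_matrix(x)).as_matrix()[:,1],[0,1,0])<0: print("half turn")
    G=R.from_matrix(x);d=T.inv().apply(np.array(a[i:i+3])-p);r=np.degrees((T.inv()*G).as_rotvec())/5
    print(d.round(4),r.round(2),"rows",np.ceil(max(np.linalg.norm(np.array(a[i:i+3])-l)/.0417,np.degrees((lt.inv()*G).magnitude())/7.16))+1); l=np.array(a[i:i+3]);lt=G
E
python3 go.py .38 .33 .3 65 .58 .055 .24 65
python3 -c "
from h import *
S=dict(np.load('pics/side0.npz'))
print(plane(S,[(345,415),(277,296),(165,347)],.08))"
```

```text
now [0.2817 0.6129 0.2306] psi 65.32 q [-1.25  0.48  0.02  1.56 -0.01  1.11 -0.08] t 0.15 F [1.1 0.2 0.5] w 1.001
[-0.2075 -0.2161 -0.0691] [-0.02  0.    0.06] rows 9.0
[-0.504  -0.3824 -0.0088] [-0.02  0.    0.06] rows 10.0
[[0.48327236 0.40654984]
 [0.57537572 0.15985013]
 [0.80029992 0.23698602]]
```

View pics/wrist0.png

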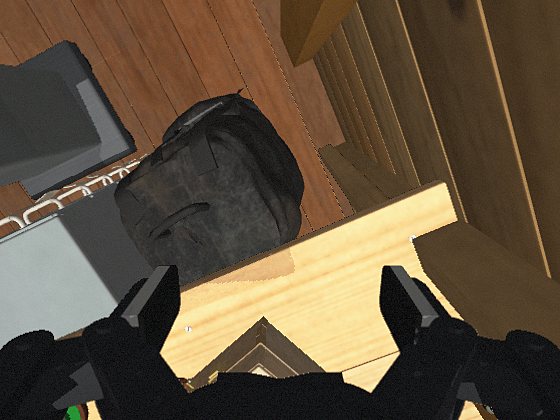

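The wrist view shows the fingertips at (165,270) and (400,270), the worktop edge and a strip of green stand at lower left. There is no object below the gripper. Moving to hover over the bottle.

Request:
{"op": "servo_tool", "data": {"motion": [[[-0.208,-0.216,-0.069,0,0,0,1],[-0.208,-0.216,-0.069,0,0,0,1],[-0.208,-0.216,-0.069,0,0,0,1],[-0.208,-0.216,-0.069,0,0,0,1],[-0.208,-0.216,-0.069,0,0,0,1],[-0.208,-0.216,-0.069,0,0,0,1],[-0.208,-0.216,-0.069,0,0,0,1],[-0.208,-0.216,-0.069,0,0,0,1],[-0.504,-0.382,-0.009,0,0,0,1],[-0.504,-0.382,-0.009,0,0,0,1],[-0.504,-0.382,-0.009,0,0,0,1],[-0.504,-0.382,-0.009,0,0,0,1],[-0.504,-0.382,-0.009,0,0,0,1],[-0.504,-0.382,-0.009,0,0,0,1],[-0.504,-0.382,-0.009,0,0,0,1],[-0.504,-0.382,-0.009,0,0,0,1],[-0.504,-0.382,-0.009,0,0,0,1],[-0.504,-0.382,-0.009,0,0,0,1],[-0.504,-0.382,-0.009,0,0,0,1],[-0.504,-0.382,-0.009,0,0,0,1]]]}}

```text
t: 1.82
eef_pos: [0.5797, 0.0573, 0.2402]
tool_rot: [-0.0, 0.213, 0.977, 0.0]
contact_force: [0.1, 0.3, 0.8]
gripper_width: 0.999
grasp_force: 0.0
```

```bash
python3 - <<'E'
from station import bot
from h import *
import subprocess
c=bot.read_camera("wrist"); cv2.imwrite("pics/w1.png",c["img"][:,:,::-1]); np.savez("pics/w1.npz",**c)
for n,p in(("red",(.562,-.172)),("green",(.456,.188)),("blue",(.4455,-.297)),("yellow",(.589,.06)),("spare",(.456,-.05)),("bulb",(.5916,.0525)),("knob",(.558,-.172))):
    print(n,project(c,[*p,{"bulb":.112,"knob":.058}.get(n,.01)]).round(0))
E
python3 go.py
```

```text
red [[ 95. 237.]]
green [[350.  -0.]]
blue [[-57. 193.]]
yellow [[285. 177.]]
spare [[137. 107.]]
bulb [[280. 210.]]
knob [[ 69. 252.]]
now [0.5797 0.0577 0.2403] psi 65.46 q [-0.48  0.32  0.34  1.79 -0.13  1.05  1.05] t 1.87 F [-0.3  0.7  0.3] w 1.0
```

View pics/w1.png

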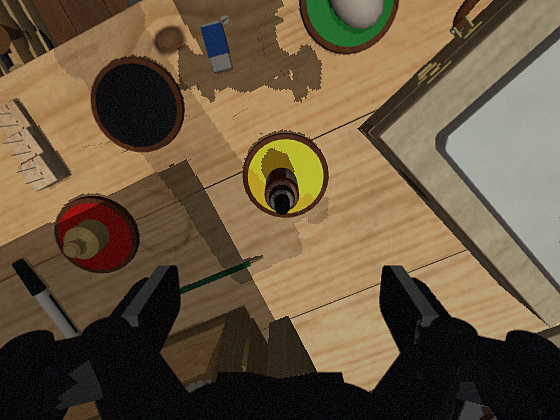

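The wrist view shows the bulb tip at (282,203), the yellow stand at (285,175), spare at (138,106) and the weight's knob at (75,243). All of these agree with the calibration.

```bash
python3 - <<'E'
from h import *
S=dict(np.load("pics/side0.npz"));C=dict(np.load("pics/scene0.npz"));W=dict(np.load("pics/w1.npz"))
print("bulb",plane(W,(282,203),.111),*tri([(W,(282,203)),(S,(262.5,243.5)),(C,(279.4,162.6))]))
print("knob",plane(W,(75,243),.058))
for n,s in(("yellow",(285,170)),("spare",(138,106)),("red",(100,235)),("green",(345,5))):
    print(n,*circ(plane(W,felt(W,n,s,50),.01)))
E
python3 go.py .589 .053 .2 65 .589 .053 .047 65
```

```text
bulb [[0.58669289 0.05646559]] [0.59065571 0.05372    0.10522379] 0.0030053057899567287
knob [[ 0.55217088 -0.1610816 ]]
yellow [0.58871249 0.05850553 0.04023841] 0.0014372434749432314
spare [ 0.45486148 -0.05088352  0.0421319 ] 0.00022751788163303114
red [ 0.5612454  -0.17242989  0.04241626] 0.00016300124189966866
green [0.45496646 0.1883659  0.04189334] 0.00010163648504903269
now [0.5797 0.0577 0.2403] psi 65.46 q [-0.48  0.32  0.34  1.79 -0.13  1.05  1.05] t 1.87 F [-0.3  0.7  0.3] w 1.0
[-0.0105 -0.0004  0.0403] [ 0.01 -0.01  0.09] rows 2.0
[-0.0106 -0.0005  0.1933] [ 0.01 -0.01  0.09] rows 5.0
```

```bash
python3 go.py .588 .055 .047 65.3
```

```text
now [0.5797 0.0577 0.2403] psi 65.46 q [-0.48  0.32  0.34  1.79 -0.13  1.05  1.05] t 1.87 F [-0.3  0.7  0.3] w 1.0
[-0.0089  0.0009  0.1933] [ 0.01 -0.01  0.03] rows 6.0
```

Request:
{"op": "servo_tool", "data": {"motion": [[[-0.009,0.001,0.04,0,0,0,1],[-0.009,0.001,0.07,0,0,0,1],[-0.009,0.001,0.1,0,0,0,1],[-0.009,0.001,0.13,0,0,0,1],[-0.009,0.001,0.16,0,0,0,1],[-0.009,0.001,0.18,0,0,0,1],[-0.009,0.001,0.193,0,0,0,1],[-0.009,0.001,0.193,0,0,0,1],[-0.009,0.001,0.193,0,0,0,0.7],[-0.009,0.001,0.193,0,0,0,0.5],[-0.009,0.001,0.193,0,0,0,0.4],[-0.009,0.001,0.193,0,0,0,0.3],[-0.009,0.001,0.193,0,0,0,0.2],[-0.009,0.001,0.193,0,0,0,0.2],[-0.009,0.001,0.193,0,0,0,0.2],[-0.009,0.001,0.193,0,0,0,0.2]]], "grip_force": 30}}

```text
t: 3.2
eef_pos: [0.59, 0.0532, 0.0486]
tool_rot: [0.001, 0.214, 0.977, 0.001]
contact_force: [-0.3, -0.4, 8.3]
gripper_width: 0.368
grasp_force: 29.4
```

```bash
python3 go.py .588 .055 .1 65.3 .454 -.0505 .1 65.3 .454 -.0505 .048 65.3; python3 -c "
from station import bot; print(bot.get_obs()['grasp_force'])"
```

```text
now [0.59   0.0532 0.0486] psi 65.31 q [-0.4   0.58  0.27  1.91 -0.24  0.68  1.15] t 3.2 F [-0.3 -0.4  8.3] w 0.368
[ 0.0025  0.0008 -0.0514] [0.02 0.02 0.  ] rows 3.0
[ 0.0802 -0.151  -0.0518] [0.02 0.02 0.  ] rows 6.0
[ 0.0803 -0.1511  0.0002] [0.02 0.02 0.  ] rows 3.0
29.4485010855351
```

Request:
{"op": "servo_tool", "data": {"motion": [[[0,0,-0.015,0,0,0,0.2],[0,0,-0.04,0,0,0,0.2],[0,0,-0.06,0,0,0,0.2],[0.016,-0.03,-0.06,0,0,0,0.2],[0.032,-0.06,-0.06,0,0,0,0.2],[0.047,-0.09,-0.06,0,0,0,0.2],[0.062,-0.12,-0.06,0,0,0,0.2],[0.078,-0.151,-0.06,0,0,0,0.2],[0.078,-0.151,-0.06,0,0,0,0.2],[0.078,-0.151,-0.06,0,0,0,0.2],[0.078,-0.151,-0.06,0,0,0,0.2]]]}}

```text
t: 4.12
eef_pos: [0.4556, -0.0515, 0.1077]
tool_rot: [0.001, 0.214, 0.977, 0.0]
contact_force: [0.9, 0.8, -1.0]
gripper_width: 0.369
grasp_force: 30.0
```

```bash
python3 go.py; python3 - <<'E'
from station import bot
from h import *
for n in("side","scene"):
    c=bot.read_camera(n); np.savez(f"pics/{n}2.npz",**c);cv2.imwrite(f"pics/{n}2.png",c["img"][:,:,::-1])
    a,b,e,f=(110,330,200,380) if n=="side" else (120,290,160,380)
    globals()[n]=cv2.resize(c["img"][a:b,e:f],None,fx=2.3,fy=2.3)
h=max(side.shape[0],scene.shape[0]);p=lambda i:cv2.copyMakeBorder(i,0,h-i.shape[0],0,0,0)
i=np.hstack([p(side),p(scene)]);i=i[:,:800] if i.shape[1]<=800 else cv2.resize(i,None,fx=799/i.shape[1],fy=799/i.shape[1])
print(i.shape);cv2.imwrite("pics/m2.png",i[:,:,::-1])
E
```

```text
now [ 0.4556 -0.0515  0.1077] psi 65.3 q [-0.31  0.31  0.33  2.19 -0.16  0.66  1.28] t 4.12 F [ 0.9  0.8 -1. ] w 0.369
(439, 799, 3)
```

View pics/m2.png

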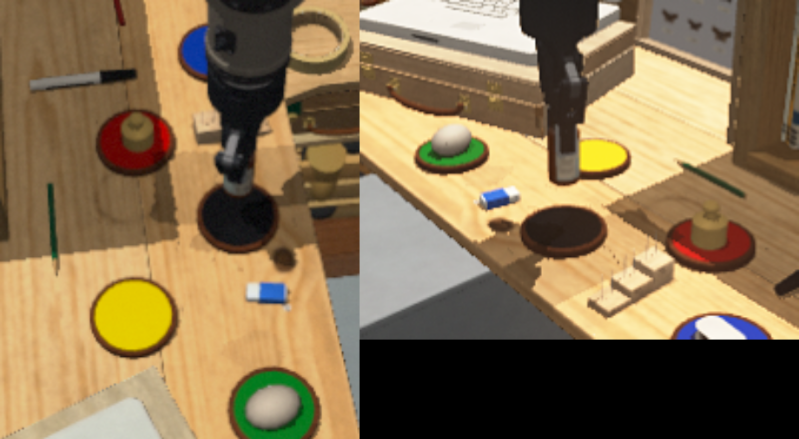

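The bottle hangs upright over the spare stand: its base is near (238,190) in the left crop and the spare is at (238,212). Lowering and releasing.

Request:
{"op": "servo_tool", "data": {"motion": [[[0,0,0.02,0,0,0,0.2],[0,0,0.04,0,0,0,0.2],[0,0,0.05,0,0,0,0.2],[0,0,0.056,0,0,0,0.2],[0,0,0.059,0,0,0,0.2],[0,0,0.059,0,0,0,0.2],[0,0,0.059,0,0,0,0.4],[0,0,0.059,0,0,0,0.5],[0,0,0.059,0,0,0,0.7],[0,0,0.059,0,0,0,1],[0,0,0.059,0,0,0,1],[0,0,0.059,0,0,0,1],[0,0,0.059,0,0,0,1],[0,0,0.03,0,0,0,1],[0,0,-0.01,0,0,0,1],[0,0,-0.05,0,0,0,1],[0,0,-0.09,0,0,0,1]]]}}

```text
t: 5.63
eef_pos: [0.4542, -0.052, 0.1988]
tool_rot: [-0.001, 0.214, 0.977, -0.0]
contact_force: [1.6, 0.0, -0.2]
gripper_width: 0.999
grasp_force: 0.0
```

```bash
python3 go.py .46 -.25 .2 0 .445 -.298 .16 0
```

```text
now [ 0.4542 -0.052   0.1988] psi 65.29 q [-0.37  0.16  0.39  2.11 -0.07  0.89  1.2 ] t 5.63 F [ 1.6  0.  -0.2] w 0.999
[-0.088  -0.1775 -0.0011] [-0.02 -0.   13.06] rows 11.0
[-0.0945 -0.2273  0.0389] [-0.02 -0.   13.06] rows 3.0
```

Request:
{"op": "servo_tool", "data": {"motion": [[[-0.01,-0.023,0,0,0,1.3,1],[-0.02,-0.046,0,0,0,2.6,1],[-0.03,-0.068,0,0,0,3.9,1],[-0.038,-0.09,0,0,0,5.2,1],[-0.048,-0.114,0,0,0,6.5,1],[-0.057,-0.137,0,0,0,7.8,1],[-0.066,-0.16,0,0,0,9.1,1],[-0.076,-0.182,0.01,0,0,10.4,1],[-0.086,-0.205,0.02,0,0,11.7,1],[-0.095,-0.227,0.02,0,0,13,1],[-0.095,-0.227,0.02,0,0,13,1],[-0.095,-0.227,0.02,0,0,13,1]]]}}

```text
t: 6.63
eef_pos: [0.4458, -0.2988, 0.1771]
tool_rot: [-0.0, 0.706, 0.708, -0.001]
contact_force: [-1.1, 0.9, 1.4]
gripper_width: 1.0
grasp_force: 0.0
```

```bash
python3 - <<'E'
from station import bot
from h import *
c=bot.read_camera("wrist"); cv2.imwrite("pics/w3.png",c["img"][:,:,::-1]); np.savez("pics/w3.npz",**c)
print(project(c,[[.4455,-.297,.01],[.4447,-.294,.026]]).round(0))
h=cv2.cvtColor(c["img"],cv2.COLOR_RGB2HSV);m=cv2.inRange(h,(0,0,120),(180,70,255))
w=np.zeros_like(m);u,v=project(c,[.4447,-.294,.026])[0].astype(int);cv2.circle(w,(u,v),60,255,-1);m&=w
k=max(cv2.findContours(m,0,2)[0],key=cv2.contourArea).reshape(-1,2)
print(cv2.minAreaRect((plane(c,k,.026)*1000).astype(np.float32)),np.round(cv2.minAreaRect(k.astype(np.float32))[0]))
print(circ(plane(c,felt(c,"blue",(int(u),int(v)),90),.01)))
E
python3 go.py
```

```text
[[280. 181.]
 [279. 182.]]
((443.0091857910156, -293.2358703613281), (51.24136734008789, 27.633792877197266), 84.7355728149414) [278. 181.]
(array([ 0.44483938, -0.29722406,  0.04190334]), np.float64(8.96726698686343e-05))
now [ 0.4462 -0.2975  0.177 ] psi 0.36 q [-0.07  0.37  0.68  1.98 -0.3   0.9   0.77] t 6.68 F [-0.4  0.7 -0.3] w 1.001
```

View pics/w3.png

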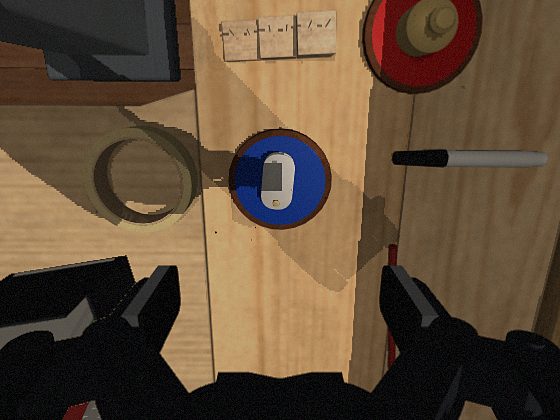

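The wrist view shows the loupe at (278,181) on blue, nearly in line with y, with the tape at (145,180). A black box corner sits at lower left (130,258), so I check its clearance.

```bash
python3 - <<'E'
from h import *
W=dict(np.load("pics/w3.npz"));C=dict(np.load("pics/scene0.npz"));S=dict(np.load("pics/side0.npz"))
for z in(0,.05,.1):print(z,plane(W,(130,258),z))
print(tri([(W,(130,258)),(S,(403,97))]),"box near corner in side ~ (403,80..97)")
E
python3 go.py .444 -.2935 .06 -4.5 .444 -.2935 .010 -4.5
```

```text
0 [[ 0.29132508 -0.38088797]]
0.05 [[ 0.31523145 -0.35629418]]
0.1 [[ 0.33913782 -0.33170039]]
(array([ 0.1936712 , -0.4380271 , -0.07274149]), np.float64(0.0573605601560542)) box near corner in side ~ (403,80..97)
now [ 0.4462 -0.2975  0.177 ] psi 0.36 q [-0.07  0.37  0.68  1.98 -0.3   0.9   0.77] t 6.68 F [-0.4  0.7 -0.3] w 1.001
[ 0.0039 -0.0021  0.117 ] [-0.01 -0.    0.97] rows 4.0
[ 0.0039 -0.0021  0.167 ] [-0.01 -0.    0.97] rows 3.0
```

Request:
{"op": "servo_tool", "data": {"motion": [[[0.004,-0.002,0.04,0,0,1,1],[0.004,-0.002,0.08,0,0,1,1],[0.004,-0.002,0.115,0,0,1,1],[0.004,-0.002,0.14,0,0,1,1],[0.004,-0.002,0.155,0,0,1,1],[0.004,-0.002,0.166,0,0,1,1],[0.004,-0.002,0.166,0,0,1,1],[0.004,-0.002,0.166,0,0,1,0.7],[0.004,-0.002,0.166,0,0,1,0.5],[0.004,-0.002,0.166,0,0,1,0.4],[0.004,-0.002,0.166,0,0,1,0.3],[0.004,-0.002,0.166,0,0,1,0.2],[0.004,-0.002,0.166,0,0,1,0.1],[0.004,-0.002,0.166,0,0,1,0.1],[0.004,-0.002,0.166,0,0,1,0.1],[0.004,-0.002,0.166,0,0,1,0.1]]], "grip_force": 30}}

```text
t: 8.02
eef_pos: [0.445, -0.2938, 0.0122]
tool_rot: [0.0, 0.735, 0.678, 0.0]
contact_force: [-1.3, 1.0, 5.8]
gripper_width: 0.312
grasp_force: 28.8
```

```bash
python3 go.py
```

```text
now [ 0.445  -0.2938  0.0122] psi -4.68 q [ 0.08  0.62  0.5   2.07 -0.54  0.57  0.88] t 8.02 F [-1.3  1.   5.8] w 0.312
```

Request:
{"op": "servo_tool", "data": {"motion": [[[0,0,-0.02,0,0,0,0.1],[0,0,-0.06,0,0,0,0.1],[0,0,-0.1,0,0,0,0.1],[0,0,-0.14,0,0,0,0.1],[0,0,-0.14,0,0,0,0.1]]]}}

```text
t: 8.43
eef_pos: [0.4477, -0.2965, 0.1581]
tool_rot: [0.005, 0.736, 0.677, 0.002]
contact_force: [1.5, -0.6, -1.2]
gripper_width: 0.305
grasp_force: 30.8
```

```bash
python3 go.py .589 .0595 .15 65
```

```text
now [ 0.4477 -0.2965  0.1581] psi -4.75 q [-0.08  0.4   0.7   2.   -0.34  0.85  0.72] t 8.43 F [ 1.5 -0.6 -1.2] w 0.305
[0.3665 0.1113 0.0081] [  0.08   0.11 -13.95] rows 11.0
```

Request:
{"op": "servo_tool", "data": {"motion": [[[0.037,0.011,0,0,0,-1.4,0.1],[0.073,0.022,0,0,0,-2.8,0.1],[0.11,0.033,0,0,0,-4.2,0.1],[0.147,0.045,0,0,0,-5.6,0.1],[0.183,0.056,0,0,0,-7,0.1],[0.22,0.067,0,0,0,-8.4,0.1],[0.257,0.078,0,0,0,-9.8,0.1],[0.293,0.089,0,0,0,-11.2,0.1],[0.33,0.1,0,0,0,-12.6,0.1],[0.366,0.111,0,0,0,-14,0.1],[0.366,0.111,0,0,0,-14,0.1],[0.366,0.111,0.04,0,0,-14,0.1],[0.366,0.111,0.08,0,0,-14,0.1],[0.366,0.111,0.08,0,0,-14,0.1],[0.366,0.111,0.08,0,0,-14,0.1],[0.366,0.111,0.08,0,0,-14,0.1]]]}}

```text
t: 9.77
eef_pos: [0.5859, 0.0616, 0.0729]
tool_rot: [0.001, 0.214, 0.977, 0.0]
contact_force: [1.0, 0.6, 0.2]
gripper_width: 0.309
grasp_force: 31.0
```

```bash
python3 go.py .589 .0595 .012 65.5
```

```text
now [0.5859 0.0616 0.0729] psi 65.26 q [-0.43  0.54  0.28  1.91 -0.22  0.72  1.12] t 9.77 F [1.  0.6 0.2] w 0.309
[-0.0036 -0.0007  0.0609] [ 0.01  0.02 -0.05] rows 3.0
```

Request:
{"op": "servo_tool", "data": {"motion": [[[-0.003,0,0.02,0,0,0,0.1],[-0.003,0,0.04,0,0,0,0.1],[-0.003,0,0.05,0,0,0,0.1],[-0.003,0,0.056,0,0,0,0.1],[-0.003,0,0.06,0,0,0,0.1],[-0.003,0,0.06,0,0,0,0.1],[-0.003,0,0.06,0,0,0,0.3]]]}}

```text
t: 10.35
eef_pos: [0.5887, 0.0609, 0.0125]
tool_rot: [0.001, 0.214, 0.977, 0.0]
contact_force: [-0.5, -0.4, -0.3]
gripper_width: 0.307
grasp_force: 31.0
```

Request:
{"op": "servo_tool", "data": {"motion": [[[0,0,0,0,0,0,0.45],[0,0,0,0,0,0,0.6],[0,0,0,0,0,0,0.8],[0,0,0,0,0,0,1],[0,0,0,0,0,0,1],[0,0,0,0,0,0,1],[0,0,0,0,0,0,1],[0,0,-0.02,0,0,0,1],[0,0,-0.06,0,0,0,1],[0,0,-0.1,0,0,0,1],[0,0,-0.14,0,0,0,1],[0,0,-0.18,0,0,0,1],[0,0,-0.2,0,0,0,1],[0,0,-0.2,0,0,0,1]]]}}

```text
t: 11.52
eef_pos: [0.5908, 0.061, 0.217]
tool_rot: [0.004, 0.214, 0.977, 0.002]
contact_force: [0.9, -0.0, -0.0]
gripper_width: 0.999
grasp_force: 0.0
```

```bash
cat > look.py <<'E'
from station import bot
from h import *
import sys
c=bot.read_camera("wrist");np.savez(f"pics/{sys.argv[1]}.npz",**c);cv2.imwrite(f"pics/{sys.argv[1]}.png",c["img"][:,:,::-1])
def rect(c,p,z,R,lo=(0,0,120),hi=(180,70,255)):
    h=cv2.cvtColor(c["img"],cv2.COLOR_RGB2HSV);m=cv2.inRange(h,lo,hi)
    w=np.zeros_like(m);u,v=project(c,[*p,z])[0].astype(int);cv2.circle(w,(u,v),R,255,-1);m&=w
    k=max(cv2.findContours(m,0,2)[0],key=cv2.contourArea).reshape(-1,2);M=cv2.moments(k);ct=(M["m10"]/M["m00"],M["m01"]/M["m00"])
    return ct,plane(c,ct,z),cv2.minAreaRect((plane(c,k,z)*1000).astype(np.float32))
E
python3 - w4 <<'E'
from look import *
print(rect(c,(.589,.06),.026,60))
u,v=project(c,[.589,.06,.01])[0].astype(int);print(circ(plane(c,felt(c,"yellow",(int(u),int(v)),80),.01)))
E
python3 go.py .455 -.05 .2 65
```

```text
((276.9971152459253, 173.6946487811914), array([[0.58724985, 0.06116574]]), ((587.8436279296875, 60.47568130493164), (26.624338150024414, 48.7967529296875), 65.8551254272461))
(array([0.5896624 , 0.05783144, 0.03964659]), np.float64(0.004180863124206704))
now [0.5893 0.0609 0.2141] psi 65.31 q [-0.48  0.37  0.35  1.8  -0.15  0.99  1.07] t 11.57 F [-0.7  0.2 -0.4] w 1.004
[ 0.0757 -0.157   0.0132] [0.04 0.05 0.06] rows 6.0
```

View pics/w4.png

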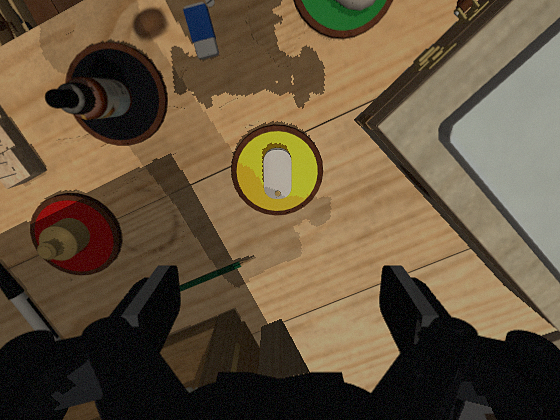

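The wrist view shows the loupe centred on yellow at (277,174) and the bottle upright on spare with its bulb at (60,97). Going back for the bottle.

Request:
{"op": "servo_tool", "data": {"motion": [[[0.019,-0.04,0,0,0,0,1],[0.038,-0.08,0,0,0,0,1],[0.057,-0.12,0,0,0,0,1],[0.075,-0.157,0.01,0,0,0,1],[0.075,-0.157,0.01,0,0,0,1],[0.075,-0.157,0.01,0,0,0,1],[0.075,-0.157,0.01,0,0,0,1]]]}}

```text
t: 12.15
eef_pos: [0.4535, -0.0504, 0.2006]
tool_rot: [-0.001, 0.214, 0.977, 0.0]
contact_force: [1.4, -0.6, -0.0]
gripper_width: 1.0
grasp_force: 0.0
```

```bash
python3 - w5 <<'E'
from look import *
S=bot.read_camera("scene");cv2.imwrite("pics/s5.png",S["img"][:,:,::-1])
print(project(c,[[.4555,-.0515,.112],[.4555,-.0515,.08],[.4555,-.0515,.01]]))
u=felt(c,"spare",(270,190),70);print(circ(plane(c,u,.01)))
cv2.imwrite("pics/w5c.png",cv2.resize(c["img"][110:290,180:380],None,fx=3,fy=3)[:,:,::-1])
E
python3 go.py .4555 -.0515 .048 65.3
```

```text
[[279.21934098 213.44526378]
 [279.278703   200.76057705]
 [279.37167026 180.89325827]]
(array([ 0.45559719, -0.05038607,  0.0418692 ]), np.float64(0.0001604299840831117))
now [ 0.455  -0.0495  0.2011] psi 65.4 q [-0.39  0.15  0.4   2.11 -0.08  0.89  1.2 ] t 12.25 F [ 0.1  0.  -0.3] w 1.0
[-0.0013 -0.0016  0.1531] [-0.    0.    0.02] rows 5.0
```

View pics/w5c.png

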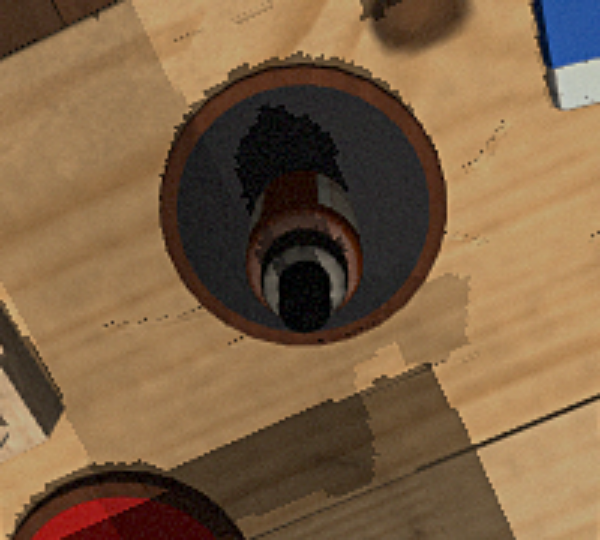

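The crop shows the bulb tip at full-image (281,212) against a predicted (279,213), so the bottle is where I expected. Grasping it.

Request:
{"op": "servo_tool", "data": {"motion": [[[-0.001,-0.001,0.03,0,0,0,1],[-0.001,-0.001,0.06,0,0,0,1],[-0.001,-0.001,0.09,0,0,0,1],[-0.001,-0.001,0.12,0,0,0,1],[-0.001,-0.001,0.14,0,0,0,1],[-0.001,-0.001,0.153,0,0,0,1],[-0.001,-0.001,0.153,0,0,0,1],[-0.001,-0.001,0.153,0,0,0,0.7],[-0.001,-0.001,0.153,0,0,0,0.5],[-0.001,-0.001,0.153,0,0,0,0.4],[-0.001,-0.001,0.153,0,0,0,0.3],[-0.001,-0.001,0.153,0,0,0,0.2],[-0.001,-0.001,0.153,0,0,0,0.2],[-0.001,-0.001,0.153,0,0,0,0.2],[-0.001,-0.001,0.153,0,0,0,0.2]]], "grip_force": 30}}

```text
t: 13.5
eef_pos: [0.4556, -0.0516, 0.0492]
tool_rot: [0.001, 0.214, 0.977, 0.001]
contact_force: [-0.8, 1.3, 6.8]
gripper_width: 0.367
grasp_force: 29.5
```

```bash
python3 go.py .4455 -.2972 .14 65.3
```

```text
now [ 0.4556 -0.0516  0.0492] psi 65.32 q [-0.28  0.43  0.31  2.22 -0.26  0.53  1.37] t 13.5 F [-0.8  1.3  6.8] w 0.367
[-0.0935 -0.2273 -0.0909] [0.02 0.02 0.  ] rows 8.0
```

Request:
{"op": "servo_tool", "data": {"motion": [[[0,0,-0.015,0,0,0,0.2],[0,0,-0.045,0,0,0,0.2],[0,0,-0.08,0,0,0,0.2],[0,0,-0.09,0,0,0,0.2],[-0.012,-0.028,-0.09,0,0,0,0.2],[-0.023,-0.056,-0.09,0,0,0,0.2],[-0.035,-0.084,-0.09,0,0,0,0.2],[-0.047,-0.113,-0.09,0,0,0,0.2],[-0.058,-0.141,-0.09,0,0,0,0.2],[-0.07,-0.17,-0.09,0,0,0,0.2],[-0.082,-0.199,-0.09,0,0,0,0.2],[-0.0935,-0.227,-0.09,0,0,0,0.2],[-0.0935,-0.227,-0.09,0,0,0,0.2],[-0.0935,-0.227,-0.06,0,0,0,0.2],[-0.0935,-0.227,-0.04,0,0,0,0.2],[-0.0935,-0.227,-0.04,0,0,0,0.2],[-0.0935,-0.227,-0.04,0,0,0,0.2]]]}}

```text
t: 14.92
eef_pos: [0.4437, -0.2966, 0.0876]
tool_rot: [-0.001, 0.214, 0.977, 0.0]
contact_force: [0.2, 0.8, -1.0]
gripper_width: 0.367
grasp_force: 30.1
```

```bash
python3 go.py .4455 -.2972 .049 65.3
```

```text
now [ 0.4437 -0.2966  0.0876] psi 65.31 q [ 0.14  0.47  0.42  2.03 -0.29  0.7   1.89] t 14.92 F [ 0.2  0.8 -1. ] w 0.367
[-0.002   0.0002  0.0386] [-0.   -0.03  0.  ] rows 2.0
```

Request:
{"op": "servo_tool", "data": {"motion": [[[-0.002,0,0.015,0,0,0,0.2],[-0.002,0,0.028,0,0,0,0.2],[-0.002,0,0.035,0,0,0,0.2],[-0.002,0,0.039,0,0,0,0.2],[-0.002,0,0.04,0,0,0,0.2],[-0.002,0,0.04,0,0,0,0.2],[-0.002,0,0.04,0,0,0,0.4],[-0.002,0,0.04,0,0,0,0.5],[-0.002,0,0.04,0,0,0,0.7],[-0.002,0,0.04,0,0,0,1],[-0.002,0,0.04,0,0,0,1],[-0.002,0,0.04,0,0,0,1],[-0.002,0,0.04,0,0,0,1],[-0.002,0,0.01,0,0,0,1],[-0.002,0,-0.03,0,0,0,1],[-0.002,0,-0.07,0,0,0,1],[-0.002,0,-0.11,0,0,0,1],[-0.002,0,-0.11,0,0,0,1]]]}}

```text
t: 16.42
eef_pos: [0.4499, -0.3008, 0.2056]
tool_rot: [0.006, 0.214, 0.977, -0.001]
contact_force: [1.0, -0.4, 0.5]
gripper_width: 1.0
grasp_force: 0.0
```

```bash
python3 - w6 <<'E'
from look import *
print(project(c,[[.4455,-.2972,.112],[.4455,-.2972,.01]]))
u,v=project(c,[.4455,-.2972,.01])[0].astype(int)
cv2.imwrite("pics/w6c.png",cv2.resize(c["img"][100:290,180:380],None,fx=3,fy=3)[:,:,::-1])
E
python3 go.py .56 -.172 .2 65.3
```

```text
[[281.42133062 199.44858364]
 [280.89369855 169.72606399]]
now [ 0.4488 -0.2996  0.2025] psi 65.3 q [ 0.06  0.3   0.51  1.94 -0.18  0.93  1.8 ] t 16.47 F [ 0.2 -0.3 -0.6] w 0.999
[-0.0477  0.1624  0.003 ] [0.01 0.1  0.  ] rows 6.0
```

View pics/w6.png

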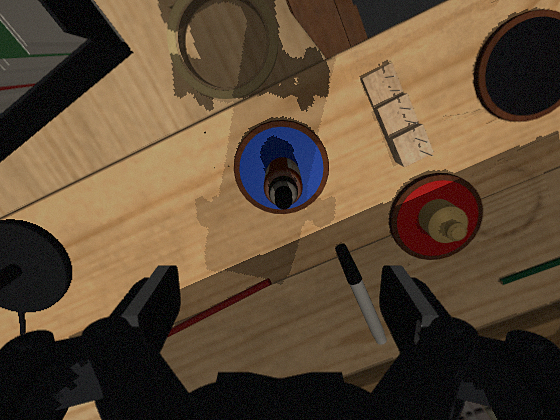

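The bottle stands upright near the blue centre: bulb at (283,196) against a predicted (281,199). The weight's knob is at (452,228) on red. Moving over the weight.

Request:
{"op": "servo_tool", "data": {"motion": [[[-0.012,0.04,0,0,0,0,1],[-0.024,0.08,0,0,0,0,1],[-0.036,0.12,0,0,0,0,1],[-0.048,0.16,0.01,0,0,0,1],[-0.048,0.162,0.02,0,0,0,1],[-0.048,0.162,0.02,0,0,0,1],[-0.048,0.162,0.02,0,0,0,1],[-0.048,0.162,0.02,0,0,0,1]]]}}

```text
t: 17.13
eef_pos: [0.5565, -0.1725, 0.178]
tool_rot: [-0.001, 0.215, 0.977, -0.0]
contact_force: [-0.1, -0.0, 0.3]
gripper_width: 1.001
grasp_force: 0.0
```

```bash
python3 - w7 <<'E'
from look import *
for z in(.058,.043,.01):print(project(c,[[.559,-.172,z]]))
u,v=project(c,[.5615,-.172,.01])[0].astype(int);print(circ(plane(c,felt(c,"red",(int(u),int(v)),90),.01)))
cv2.imwrite("pics/w7c.png",cv2.resize(c["img"][100:290,180:380],None,fx=3,fy=3)[:,:,::-1])
E
python3 go.py .559 -.172 .016 65.3
```

```text
[[281.50541073 200.76598903]]
[[281.43505038 195.72564965]]
[[281.30235168 186.21850807]]
(array([ 0.56141358, -0.171086  ,  0.04227462]), np.float64(9.202266841366875e-05))
now [ 0.5567 -0.1727  0.1785] psi 65.15 q [-0.15  0.41  0.44  1.86 -0.21  0.92  1.53] t 17.18 F [-0.7 -0.5  0.1] w 0.998
[-0.0018  0.0018  0.1624] [-0.01 -0.   -0.03] rows 5.0
```

View pics/w7c.png

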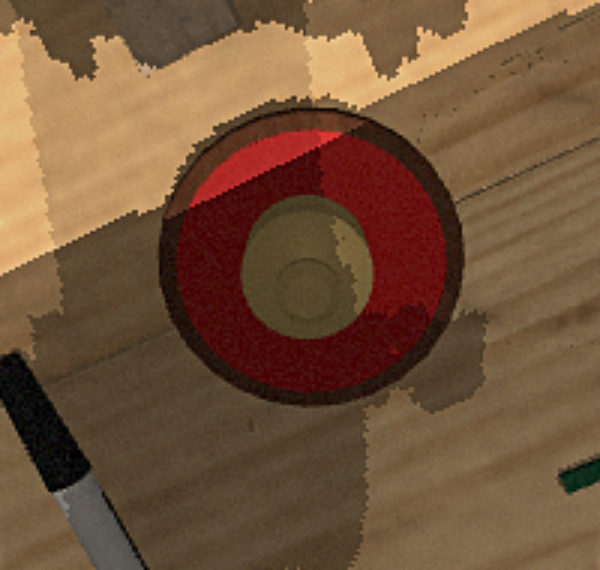

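The crop shows the knob at full-image (282,196), about 3 mm from the prediction; the weight's centre is about (.556,-.1705).

Request:
{"op": "servo_tool", "data": {"motion": [[[0.001,0.002,0.03,0,0,0,1],[0.001,0.002,0.06,0,0,0,1],[0.001,0.002,0.09,0,0,0,1],[0.001,0.002,0.12,0,0,0,1],[0.001,0.002,0.145,0,0,0,1],[0.001,0.002,0.16,0,0,0,1],[0.001,0.002,0.162,0,0,0,1],[0.001,0.002,0.162,0,0,0,0.7],[0.001,0.002,0.162,0,0,0,0.5],[0.001,0.002,0.162,0,0,0,0.4],[0.001,0.002,0.162,0,0,0,0.3],[0.001,0.002,0.162,0,0,0,0.2],[0.001,0.002,0.162,0,0,0,0.2],[0.001,0.002,0.162,0,0,0,0.2],[0.001,0.002,0.162,0,0,0,0.2]]], "grip_force": 40}}

```text
t: 18.43
eef_pos: [0.5586, -0.1693, 0.0181]
tool_rot: [0.001, 0.214, 0.977, -0.0]
contact_force: [-1.3, -0.7, 7.2]
gripper_width: 0.408
grasp_force: 39.4
```

```bash
python3 go.py .4555 -.0505 .106 65.3
```

```text
now [ 0.5586 -0.1693  0.0181] psi 65.29 q [-0.06  0.63  0.33  1.94 -0.34  0.62  1.63] t 18.43 F [-1.3 -0.7  7.2] w 0.408
[ 0.1431  0.0649 -0.0883] [ 0.01  0.03 -0.  ] rows 6.0
```

Request:
{"op": "servo_tool", "data": {"motion": [[[0,0,-0.015,0,0,0,0.2],[0,0,-0.045,0,0,0,0.2],[0,0,-0.075,0,0,0,0.2],[0,0,-0.09,0,0,0,0.2],[0.029,0.013,-0.09,0,0,0,0.2],[0.057,0.026,-0.09,0,0,0,0.2],[0.086,0.039,-0.09,0,0,0,0.2],[0.115,0.052,-0.09,0,0,0,0.2],[0.143,0.065,-0.09,0,0,0,0.2],[0.143,0.065,-0.09,0,0,0,0.2],[0.143,0.065,-0.06,0,0,0,0.2],[0.143,0.065,-0.04,0,0,0,0.2],[0.143,0.065,-0.04,0,0,0,0.2],[0.143,0.065,-0.04,0,0,0,0.2]]]}}

```text
t: 19.6
eef_pos: [0.4543, -0.0501, 0.0563]
tool_rot: [-0.001, 0.214, 0.977, -0.0]
contact_force: [0.3, -0.4, -1.2]
gripper_width: 0.402
grasp_force: 40.7
```

```bash
python3 go.py .4555 -.0505 .017 65.3
```

```text
now [ 0.4543 -0.0501  0.0563] psi 65.29 q [-0.33  0.42  0.36  2.22 -0.28  0.55  1.39] t 19.6 F [ 0.3 -0.4 -1.2] w 0.402
[-0.0013  0.0001  0.0393] [-0.01 -0.02 -0.  ] rows 2.0
```

Request:
{"op": "servo_tool", "data": {"motion": [[[-0.001,0,0.015,0,0,0,0.2],[-0.001,0,0.028,0,0,0,0.2],[-0.001,0,0.034,0,0,0,0.2],[-0.001,0,0.038,0,0,0,0.2],[-0.001,0,0.039,0,0,0,0.2],[-0.001,0,0.039,0,0,0,0.2],[-0.001,0,0.039,0,0,0,0.4],[-0.001,0,0.039,0,0,0,0.5],[-0.001,0,0.039,0,0,0,0.7],[-0.001,0,0.039,0,0,0,1],[-0.001,0,0.039,0,0,0,1],[-0.001,0,0.039,0,0,0,1],[-0.001,0,0.039,0,0,0,1],[-0.001,0,0.01,0,0,0,1],[-0.001,0,-0.03,0,0,0,1],[-0.001,0,-0.07,0,0,0,1],[-0.001,0,-0.11,0,0,0,1],[-0.001,0,-0.11,0,0,0,1],[-0.001,0,-0.11,0,0,0,1]]]}}

```text
t: 21.18
eef_pos: [0.4574, -0.05, 0.1685]
tool_rot: [0.002, 0.214, 0.977, 0.001]
contact_force: [0.1, 0.3, 0.2]
gripper_width: 1.002
grasp_force: 0.0
```

```bash
python3 - w8 <<'E'
from look import *
for z in(.058,.043,.01):print(project(c,[[.4555,-.0503,z]]))
E
python3 go.py .458 .19 .18 90
```

```text
[[277.55442237 198.98489308]]
[[277.59780733 193.75555923]]
[[277.6791885  183.94447537]]
now [ 0.456  -0.0499  0.1668] psi 65.34 q [-0.44  0.21  0.47  2.15 -0.14  0.81  1.26] t 21.23 F [-0.  -0.4 -1.1] w 1.0
[ 0.0983  0.2189 -0.013 ] [ 0.01  0.02 -4.93] rows 7.0
```

Request:
{"op": "servo_tool", "data": {"motion": [[[0.014,0.031,-0.01,0,0,-0.7,1],[0.028,0.062,-0.012,0,0,-1.4,1],[0.042,0.094,-0.012,0,0,-2.1,1],[0.056,0.125,-0.012,0,0,-2.8,1],[0.07,0.156,-0.012,0,0,-3.5,1],[0.084,0.187,-0.012,0,0,-4.2,1],[0.098,0.219,-0.012,0,0,-4.9,1],[0.098,0.219,-0.012,0,0,-4.9,1],[0.098,0.219,-0.012,0,0,-4.9,1],[0.098,0.219,-0.012,0,0,-4.9,1]]]}}

```text
t: 22.07
eef_pos: [0.4572, 0.1885, 0.1767]
tool_rot: [-0.001, 0.002, 1.0, -0.001]
contact_force: [0.4, -0.4, 0.4]
gripper_width: 1.001
grasp_force: 0.0
```

```bash
python3 - w9 <<'E'
from look import *
print(rect(c,(.458,.19),.026,70,(0,0,90),(180,75,255)))
u,v=project(c,[.4556,.188,.01])[0].astype(int);print(u,v,circ(plane(c,felt(c,"green",(int(u),int(v)),90),.01)))
E
python3 go.py
```

```text
((281.71493359248456, 191.1142695173307), array([[0.4592291 , 0.19052281]]), ((459.804443359375, 190.82244873046875), (41.00776672363281, 53.23390579223633), 89.83035278320312))
278 182 (array([0.45561441, 0.18810926, 0.0421144 ]), np.float64(0.00011976430620317699))
now [0.4575 0.1879 0.177 ] psi 89.69 q [-0.75  0.25  0.27  2.05 -0.09  0.86  1.14] t 22.12 F [-0.5  0.8 -0.8] w 0.999
```

View pics/w9.png

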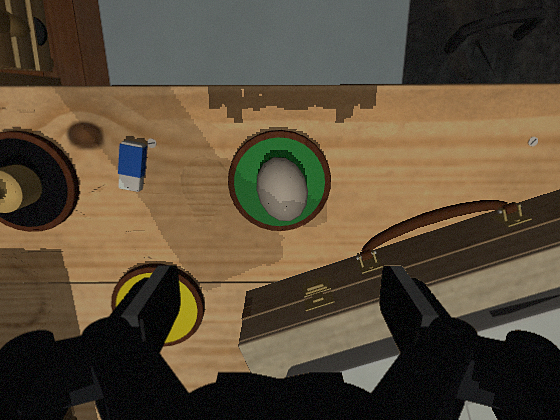

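The pebble is at (282,191) on green with its long axis tilted slightly; the case is clear of the fingers. I fit an ellipse for the angle.

```bash
python3 - <<'E'
from h import *
W=dict(np.load("pics/w9.npz"));c=W
h=cv2.cvtColor(c["img"],cv2.COLOR_RGB2HSV);m=cv2.inRange(h,(0,0,50),(30,110,255))|cv2.inRange(h,(0,0,50),(180,60,255));w=np.zeros_like(m);cv2.circle(w,(282,190),42,255,-1);m&=w
m=cv2.morphologyEx(m,cv2.MORPH_OPEN,np.ones((5,5)))
k=max(cv2.findContours(m,0,2)[0],key=cv2.contourArea)
print(cv2.boundingRect(k),cv2.fitEllipse(k),"world mm",cv2.fitEllipse((plane(c,cv2.convexHull(k).reshape(-1,2),.026)*1000).astype(np.float32)))
E
```

```text
(257, 158, 50, 63) ((281.66107177734375, 188.78163146972656), (47.83075714111328, 63.74849319458008), 164.55982971191406) world mm ((457.8431396484375, 190.50872802734375), (43.51836013793945, 58.92369842529297), 103.54856872558594)
```

Request:
{"op": "servo_tool", "data": {"motion": [[[-0.001,0.002,0.03,0,0,-1.4,1],[-0.001,0.002,0.06,0,0,-2.8,1],[-0.001,0.002,0.09,0,0,-2.8,1],[-0.001,0.002,0.12,0,0,-2.8,1],[-0.001,0.002,0.145,0,0,-2.8,1],[-0.001,0.002,0.16,0,0,-2.8,1],[-0.001,0.002,0.166,0,0,-2.8,1],[-0.001,0.002,0.166,0,0,-2.8,1],[-0.001,0.002,0.166,0,0,-2.8,0.8],[-0.001,0.002,0.166,0,0,-2.8,0.65],[-0.001,0.002,0.166,0,0,-2.8,0.5],[-0.001,0.002,0.166,0,0,-2.8,0.4],[-0.001,0.002,0.166,0,0,-2.8,0.3],[-0.001,0.002,0.166,0,0,-2.8,0.2],[-0.001,0.002,0.166,0,0,-2.8,0.2],[-0.001,0.002,0.166,0,0,-2.8,0.2]]], "grip_force": 50}}

```text
t: 23.45
eef_pos: [0.46, 0.1919, 0.0138]
tool_rot: [0.001, -0.12, 0.993, 0.0]
contact_force: [-1.2, -1.4, 9.5]
gripper_width: 0.484
grasp_force: 49.3
```

```bash
python3 go.py .458 .1905 .15 104 .5615 -.1715 .15 65
```

```text
now [0.46   0.1919 0.0138] psi 103.8 q [-0.64  0.53  0.15  2.13 -0.16  0.49  1.44] t 23.45 F [-1.2 -1.4  9.5] w 0.484
[ 0.002  -0.0008 -0.1362] [ 0.01  0.02 -0.04] rows 5.0
[-0.0122 -0.377  -0.1364] [0.01 0.02 7.76] rows 11.0
```

Request:
{"op": "servo_tool", "data": {"motion": [[[0,0,-0.015,0,0,0,0.2],[0,0,-0.045,0,0,0,0.2],[0,0,-0.08,0,0,0,0.2],[0,0,-0.11,0,0,0,0.2],[-0.001,-0.034,-0.11,0,0,0.7,0.2],[-0.002,-0.068,-0.11,0,0,1.4,0.2],[-0.003,-0.103,-0.11,0,0,2.1,0.2],[-0.004,-0.137,-0.11,0,0,2.8,0.2],[-0.006,-0.171,-0.11,0,0,3.5,0.2],[-0.007,-0.206,-0.11,0,0,4.2,0.2],[-0.008,-0.24,-0.11,0,0,4.9,0.2],[-0.009,-0.274,-0.11,0,0,5.6,0.2],[-0.01,-0.308,-0.11,0,0,6.3,0.2],[-0.011,-0.343,-0.11,0,0,7,0.2],[-0.012,-0.377,-0.11,0,0,7.7,0.2],[-0.012,-0.377,-0.11,0,0,7.7,0.2],[-0.012,-0.377,-0.08,0,0,7.7,0.2],[-0.012,-0.377,-0.05,0,0,7.7,0.2],[-0.012,-0.377,-0.05,0,0,7.7,0.2],[-0.012,-0.377,-0.05,0,0,7.7,0.2]]]}}

```text
t: 25.12
eef_pos: [0.5594, -0.1708, 0.0615]
tool_rot: [-0.002, 0.214, 0.977, 0.0]
contact_force: [-0.0, -1.1, -2.1]
gripper_width: 0.479
grasp_force: 52.1
```

```bash
python3 go.py .5615 -.1715 .0135 65.3
```

```text
now [ 0.5594 -0.1708  0.0615] psi 65.34 q [-0.11  0.58  0.4   1.92 -0.33  0.71  1.62] t 25.12 F [-0.  -1.1 -2.1] w 0.479
[-0.0024  0.0003  0.048 ] [-0.01 -0.04  0.01] rows 3.0
```

Request:
{"op": "servo_tool", "data": {"motion": [[[-0.002,0,0.015,0,0,0,0.2],[-0.002,0,0.03,0,0,0,0.2],[-0.002,0,0.041,0,0,0,0.2],[-0.002,0,0.046,0,0,0,0.2],[-0.002,0,0.049,0,0,0,0.2],[-0.002,0,0.049,0,0,0,0.2],[-0.002,0,0.049,0,0,0,0.5],[-0.002,0,0.049,0,0,0,0.6],[-0.002,0,0.049,0,0,0,0.7],[-0.002,0,0.049,0,0,0,1],[-0.002,0,0.049,0,0,0,1],[-0.002,0,0.049,0,0,0,1],[-0.002,0,0.049,0,0,0,1],[-0.002,0,0.02,0,0,0,1],[-0.002,0,-0.02,0,0,0,1],[-0.002,0,-0.06,0,0,0,1],[-0.002,0,-0.1,0,0,0,1],[-0.002,0,-0.1,0,0,0,1],[-0.002,0,-0.1,0,0,0,1]]]}}

```text
t: 26.7
eef_pos: [0.5644, -0.1728, 0.1651]
tool_rot: [0.003, 0.214, 0.977, 0.0]
contact_force: [-0.5, 0.1, -0.6]
gripper_width: 1.001
grasp_force: 0.0
```

```bash
python3 - w10 <<'E'
from look import *
h=cv2.cvtColor(c["img"],cv2.COLOR_RGB2HSV);u,v=project(c,[.5615,-.1715,.026])[0].astype(int)
m=cv2.inRange(h,(0,0,40),(180,110,255));w=np.zeros_like(m);cv2.circle(w,(u,v),48,255,-1);m&=w
m=cv2.morphologyEx(m,cv2.MORPH_OPEN,np.ones((5,5)));k=max(cv2.findContours(m,0,2)[0],key=cv2.contourArea)
print(u,v,cv2.boundingRect(k),cv2.fitEllipse((plane(c,cv2.convexHull(k).reshape(-1,2),.026)*1000).astype(np.float32)))
print(circ(plane(c,felt(c,"red",(int(u),int(v)),90),.01)))
E
python3 go.py .4555 -.05 .18 65.3
```

```text
279 187 (253, 152, 52, 68) ((560.6622924804688, -171.55728149414062), (44.025936126708984, 59.07994079589844), 66.44786071777344)
(array([ 0.56114959, -0.17099234,  0.04226449]), np.float64(0.00010676772244521112))
now [ 0.563  -0.1723  0.1631] psi 65.33 q [-0.17  0.44  0.47  1.86 -0.25  0.9   1.56] t 26.75 F [-0.3 -0.8 -0.6] w 1.0
[ 0.1487  0.0662 -0.0171] [0.01 0.02 0.01] rows 5.0
```

View pics/w10.png

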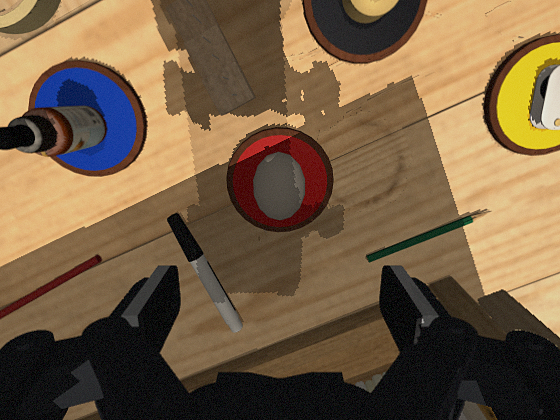

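The pebble is centred on red at (279,186), within 1 mm; bottle and loupe are undisturbed. Now the weight from spare to green.

Request:
{"op": "servo_tool", "data": {"motion": [[[0.037,0.016,0,0,0,0,1],[0.074,0.033,0,0,0,0,1],[0.111,0.05,0,0,0,0,1],[0.149,0.066,0,0,0,0,1],[0.149,0.066,0,0,0,0,1],[0.149,0.066,0.03,0,0,0,1],[0.149,0.066,0.06,0,0,0,1],[0.149,0.066,0.06,0,0,0,1],[0.149,0.066,0.06,0,0,0,1]]]}}

```text
t: 27.5
eef_pos: [0.4527, -0.0504, 0.1007]
tool_rot: [-0.003, 0.214, 0.977, -0.001]
contact_force: [0.9, 0.0, 0.0]
gripper_width: 0.999
grasp_force: 0.0
```

```bash
python3 go.py .4555 -.0503 .016 65.3;  python3 - w11 <<'E'
from look import *
print(project(c,[[.4555,-.0503,.058]]))
i=cv2.cvtColor(c["img"],cv2.COLOR_RGB2HSV);m=cv2.inRange(i,(15,60,60),(35,255,255));w=np.zeros_like(m);u,v=project(c,[.4555,-.0503,.043])[0].astype(int);cv2.circle(w,(u,v),60,255,-1);m&=w
k=max(cv2.findContours(m,0,2)[0],key=cv2.contourArea);print(u,v,cv2.boundingRect(k),cv2.minEnclosingCircle(k))
E
```

```text
now [ 0.4527 -0.0504  0.1007] psi 65.3 q [-0.39  0.33  0.44  2.2  -0.23  0.66  1.34] t 27.5 F [0.9 0.  0. ] w 0.999
[-0.0029  0.0016  0.0847] [-0.04 -0.06 -0.  ] rows 4.0
[[281.92404187 239.02904753]]
281 229 (253, 190, 60, 65) ((282.09002685546875, 222.01406860351562), 32.38850021362305)
```

Request:
{"op": "servo_tool", "data": {"motion": [[[-0.001,0.001,0.03,0,0,0,1],[-0.001,0.001,0.06,0,0,0,1],[-0.001,0.001,0.078,0,0,0,1],[-0.001,0.001,0.085,0,0,0,1],[-0.001,0.001,0.085,0,0,0,1],[-0.001,0.001,0.085,0,0,0,0.7],[-0.001,0.001,0.085,0,0,0,0.5],[-0.001,0.001,0.085,0,0,0,0.4],[-0.001,0.001,0.085,0,0,0,0.3],[-0.001,0.001,0.085,0,0,0,0.2],[-0.001,0.001,0.085,0,0,0,0.2],[-0.001,0.001,0.085,0,0,0,0.2],[-0.001,0.001,0.085,0,0,0,0.2]]], "grip_force": 40}}

```text
t: 28.63
eef_pos: [0.4569, -0.0498, 0.0185]
tool_rot: [0.001, 0.214, 0.977, 0.0]
contact_force: [-1.5, -0.5, 11.8]
gripper_width: 0.409
grasp_force: 38.7
```

```bash
python3 go.py .4556 .188 .106 65.3
```

```text
now [ 0.4569 -0.0498  0.0185] psi 65.28 q [-0.3   0.5   0.33  2.23 -0.36  0.46  1.46] t 28.63 F [-1.5 -0.5 11.8] w 0.409
[ 0.1005  0.2155 -0.0873] [ 0.01  0.02 -0.  ] rows 8.0
```

Request:
{"op": "servo_tool", "data": {"motion": [[[0,0,-0.015,0,0,0,0.2],[0,0,-0.045,0,0,0,0.2],[0,0,-0.075,0,0,0,0.2],[0,0,-0.09,0,0,0,0.2],[0.014,0.031,-0.09,0,0,0,0.2],[0.028,0.062,-0.09,0,0,0,0.2],[0.043,0.093,-0.09,0,0,0,0.2],[0.057,0.124,-0.09,0,0,0,0.2],[0.071,0.155,-0.09,0,0,0,0.2],[0.085,0.186,-0.09,0,0,0,0.2],[0.099,0.216,-0.09,0,0,0,0.2],[0.099,0.216,-0.09,0,0,0,0.2],[0.099,0.216,-0.06,0,0,0,0.2],[0.099,0.216,-0.04,0,0,0,0.2],[0.099,0.216,-0.04,0,0,0,0.2],[0.099,0.216,-0.04,0,0,0,0.2]]]}}

```text
t: 29.97
eef_pos: [0.4556, 0.1871, 0.057]
tool_rot: [-0.001, 0.214, 0.977, -0.001]
contact_force: [-0.2, 0.1, -1.9]
gripper_width: 0.411
grasp_force: 40.9
```

```bash
python3 go.py .456 .1878 .018 65.3
```

```text
now [0.4556 0.1871 0.057 ] psi 65.3 q [-0.8   0.46  0.35  2.14 -0.28  0.59  0.89] t 29.97 F [-0.2  0.1 -1.9] w 0.411
[-0.0001  0.0009  0.039 ] [-0.03 -0.01 -0.  ] rows 2.0
```

Request:
{"op": "servo_tool", "data": {"motion": [[[0,0,0.015,0,0,0,0.2],[0,0,0.028,0,0,0,0.2],[0,0,0.034,0,0,0,0.2],[0,0,0.038,0,0,0,0.2],[0,0,0.039,0,0,0,0.2],[0,0,0.039,0,0,0,0.2],[0,0,0.039,0,0,0,0.4],[0,0,0.039,0,0,0,0.5],[0,0,0.039,0,0,0,0.7],[0,0,0.039,0,0,0,1],[0,0,0.039,0,0,0,1],[0,0,0.039,0,0,0,1],[0,0,0.039,0,0,0,1],[0,0,0.01,0,0,0,1],[0,0,-0.03,0,0,0,1],[0,0,-0.07,0,0,0,1],[0,0,-0.11,0,0,0,1],[0,0,-0.15,0,0,0,1],[0,0,-0.18,0,0,0,1],[0,0,-0.18,0,0,0,1]]]}}

```text
t: 31.63
eef_pos: [0.4597, 0.1892, 0.2434]
tool_rot: [0.004, 0.214, 0.977, 0.004]
contact_force: [1.0, 0.5, -0.4]
gripper_width: 1.001
grasp_force: 0.0
```

```bash
python3 - w12 <<'E'
from look import *
print(project(c,[[.4556,.188,.058],[.4556,.188,.01]]))
s=bot.read_camera("side");a=cv2.resize(s["img"][110:350,220:370],None,fx=2.4,fy=2.4)
u,v=project(c,[.4556,.188,.01])[0].astype(int);b=cv2.resize(c["img"][v-60:v+60,u-60:u+60],(400,400))
print("wrist crop origin",u-60,v-60,"x3.333; side origin 220,110 x2.4")
b=cv2.copyMakeBorder(b,0,a.shape[0]-400,0,0,0);cv2.imwrite("pics/f.png",np.hstack([a,b])[:,:,::-1])
for n,p,z in(("knob",(.4556,.188),.058),("bulb",(.4455,-.2972),.112)):print(n,project(s,[*p,z]),(project(s,[*p,z])-[220,110])*2.4)
E
```

```text
[[274.74378241 175.47754485]
 [274.91549292 166.00977491]]
wrist crop origin 214 106 x3.333; side origin 220,110 x2.4
knob [[338.66615602 305.34551659]] [[284.79877445 468.82923981]]
bulb [[307.80873928 107.02226918]] [[210.74097428  -7.14655397]]
```

View pics/f.png

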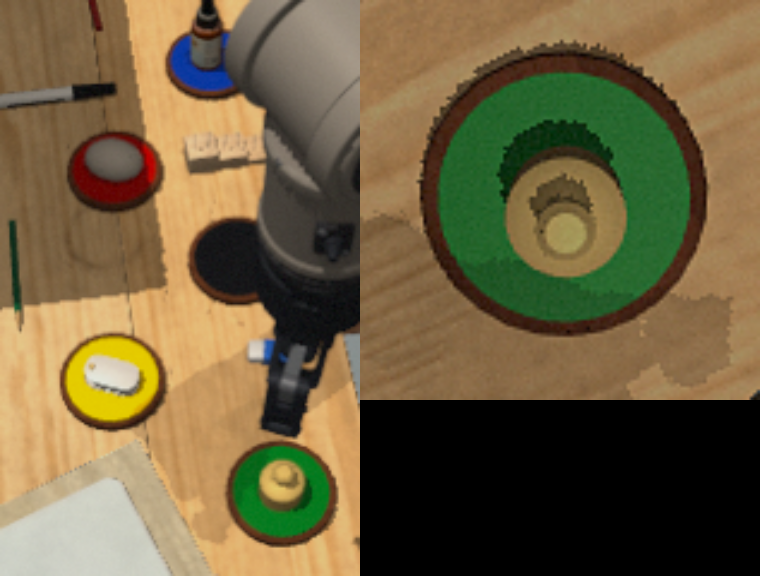

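The final check shows the weight upright on green, with its knob at wrist (276,176) against a predicted (275,175). Bottle is on blue, pebble on red, loupe on yellow, and the block is in place. Handing in.

```bash
python3 -c "
from station import bot; print(bot.hand_in())"
```

```text
the job is handed in; nothing more can be done
None
```

I handed the job in at about 32 s with bottle on blue, loupe on yellow, weight on green and pebble on red, each about 3 mm or less from centre by my last camera views, and the pinning block showing no sign of having moved; no verdict was returned.

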